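Clamp a cast rack foot in a click vice and hold the lever on the third click

ROBOT

A 6-joint arm with a two-finger parallel gripper is mounted at the origin on the work surface. World frame = base frame: x ahead of the robot, y to its left, z up, the work surface at z = 0. Lengths are in mm, angles in rad, forces in N, time in s.
With the tool pointing down it reaches from about 350 to 875 mm from the base axis. Payload 4.2 kg.
Tool frame: the origin (TCP) lies midway between the tips of the shut fingers; the grasp point (between the pads) lies 19 mm behind it (arm.hold_point_z is the distance from the TCP to the grasp point, in mm); z points along the fingers, y is the line along which they close (so a half turn about z gives the same grasp; the last joint's range is limited). The gripper opens to 85 mm and grips with 20 to 120 N. Pads are 22 mm wide; open, the fingers measure 114 mm over their backs; the gripper's body (76 mm by 85 mm) begins 54 mm behind the grasp point. The pads swing forward as they close: fully open they stand 13 mm farther back than shut.
Start: joints at [-0.95, 0.385, 0.008, 0, -1.194, -0.259], TCP at [221.238, -584.511, 203.312] pointing down, gripper open.
Joint ranges: [-3.14, 3.14], [-1.21, 2.06], [-1.07, 1.41], [-3.16, 2.05], [-2.99, -0.16], [-3.1, 3.1]. Speed limits (rad/s): [2.79, 2.79, 3.14, 3.14, 3.14, 3.14].

INTERFACE

Orientations are given as a unit quaternion [x, y, z, w].
In Python, from bench import arm, vision gives the robot as it stands. The module is installed in compiled form; this text tells all that it offers.
- The arm moves only by the tool servo_tool, never from a script. Its argument "plan" is a list of rows, each a list of 7 numbers: the shift along the world's x, y, z each as a share of 300 mm, from -1 to 1, then the turn, a rotation vector about the world's x, y, z each as a share of 2 rad, from -1 to 1, then the opening, from 0 (shut) to 1 (fully open). A call has 1 to 20 rows; each row shifts and turns the commanded pose from where the row before left it; what a row does not reach is not made up. A row lasts 1/8 s, in which the tool goes at most 62.5 mm and 10.7 degrees, less where a joint would pass 70% of its speed; a pose out of reach is approached as far as the arm can. A call with a number of a shift or a turn outside -1 to 1 is refused whole. A call with a gripper value outside its range is refused whole. The fingers move at their own pace and stop on an object; the grip force is fixed at half the most. Time passes only in rows, so rows that do not move let the fingers close. It gives the time, the measured TCP pose, the force, the opening and the grip force at its end, in the units of the state.
- arm.read_state(): the state, without advancing time (a new reading comes with each control period).
- vision.get_image(name): name is "scene" or "side" or "wrist"; returns a dict with "image" (384x512x3 uint8, red, green, blue), "z_map" (384x512 float32, mm along the optical axis (not along the pixel's ray), 0 where there is no reading), "K" (3x3 intrinsics, pixels), "D" ([k1, k2, p1, p2, k3] as OpenCV has them; the pictures are not rectified), "world_to_cam" (4x4, takes a point from world to camera coordinates); the wrist camera has in their place "mount" (4x4, takes a point from camera to tool coordinates, whose origin is the TCP and whose axes are the flange's). Camera axes: x right, y down, z forward; pixel columns grow to the right and rows downward; lengths in mm; the calibration is good to about 2 mm. A picture is of the moment at which its call begins: read the wrist's pose just before it.
- arm.job_done(): hands the job in; it is judged then, once.
The state is a dict: "clock": time; "joints": joint angles; "joint_vel": joint speeds; "joint_efforts": joint torques, N m; "position": TCP position; "ee_rot": TCP orientation; "contact_force": force on the tool from outside, world axes, zero at the start; "wrist_torque": the same for the moment, N m; "gripper_width": finger opening in mm; "grasp_force": force on a finger pad.
Only numpy, scipy, OpenCV 4.12 (cv2) and the standard library are available. Lean on these libraries where they do the work, as an engineer would, in place of code of your own. Each camera call takes 0.05 s, during which the arm holds its last target. There are 200 camera calls.

TASK

Lift the bare aluminium rack foot out of the open mould and set it down, without dropping it, flat on the bed of the blue click vice, rib up, lying lengthwise along the jaws and centred between them. Then take the red-handled lever and swing it clockwise from its rest exactly three clicks, counting them by feel and never reaching a fourth, so that the sprung jaw nips the foot. The lever springs back if let go: finish while still holding it there on the third click, and leave the other things on the bench where they are.

Things in the scene. Friction and masses are not known exactly. Their poses are not given: they have to be found in the camera images.
- foot: Loose cast aluminium rack foot, an upside-down T, 0.12 to 0.24 kg: base 60 (x) x 30 (y) x 12 mm high, with an upright rib 44 (x) x 12 (y) mm on its middle that reaches 48 mm above the underside. Origin: centre of the underside, z up through the rib. It is the same turned by half a turn. It starts in the mould cavity; pinch it by the rib.
- mould: Fixed dark steel mould block 130 (x) x 100 (y) x 35 mm high, open on top; in its middle a cavity 64 (x) x 34 (y) mm, 12 mm deep, in which the foot's base sits with its top level with the block (foot origin 23 mm above the bench). Four guide pins 10 mm thick stand 10 mm above its corners. Origin: centre of the underside.
- vice: Fixed blue bench vice. Origin: on the bench under the lever's upright pivot. Bed (bright patch): 30 mm above the bench, centre at x 0, y +134 mm; the foot lies on it with its long side along the vice's x. Fixed jaw: face at y +155 mm, 56 mm wide (x), 12 mm above the bed. Moving jaw: face at y +113 mm with the lever at rest, so the gap is 42 mm for the 30 mm foot.
- lever (a joint): Lever angle in rad: 0 at its rest stop, growing clockwise seen from above, end stop 1.95. At angle q the lever points in the vice's frame along -(0.6 + q) rad from x, counted anticlockwise. A return spring pushes it back all the way with 9 to 11 N at the handle, plus 1 N once the jaw presses the foot; a firm grip feels 6 to 8 N of it, the rest as twist.
- lever_grip (a point): Point on the axis of the lever's upright red handle, a round post 20 mm thick, 105 mm from the pivot, standing 62 to 114 mm above the bench; this point is 95 mm above the bench. The flat steel arm below it is 20 mm wide, top at 62 mm. The post does not turn in the lever.
- click_ball (a point): The sprung, freely turning steel ball (8 mm) under the lever arm, 60 mm from the pivot, 41 mm above the bench; it rides over the brass ridges of the click ring.
- click_ring: Fixed disc (radius 74 mm) under the lever, turned differently each time (-1.65 +- 0.2 rad from the vice). Origin on the pivot, 30 mm up. Six radial brass ridges 8 mm wide at +0.65, +0.39, +0.13, -0.13.. rad from its x axis, met in this order; x points to the valley of click three. Per ridge the push climbs 3 to 4 N, then drops 4 to 6 N over some 0.15 rad. The first comes at lever angle 0.2 to 0.6.
- jaw: Sprung brass moving jaw, 50 mm wide, top 11.5 mm above the bed. Goes towards the vice's +y by 20 mm per rad of lever and pushes the foot against the fixed jaw: 3 N at first touch, 0.15 N more per mm, 18 mm of give. Its origin is not at the jaw: it lies at the vice's origin at rest and moves with the jaw.
- spare_foot: Bystander: a yellow painted foot of the same shape standing on the bench; leave it.
- wrench: Bystander: a steel wrench lying on the bench, about 180 mm long.
- screwdriver: Bystander: a screwdriver lying on the bench, about 200 mm long.
- jar: Bystander: clear jar with a blue lid, 64 mm across, 90 mm high.
- can: Bystander: steel can, 100 mm across, 120 mm high.
Not all that is in view belongs to the job. Of the things shaped like the foot, the aluminium one is meant. Of the things that look like the mould, the largest one is meant.

How it is judged (in metres and radians):
On the way, in this order (a step that is already met when the one before it is completed fails the run):
1. the foot is lifted clear of the mould in the fingers (z of foot in the frame of mould above 0.045 m and contact force between the fingers and foot above 1 N), for 0.1 s.
2. the foot stands flat on the vice bed between the jaws and is let go, the lever still at rest (x of foot in the frame of vice between -0.015 and 0.015 m and y of foot in the frame of vice between 0.125 and 0.143 m and z of foot in the frame of vice between 0.027 and 0.033 m and angle between foot's own z axis and vertical below 0.1 rad and angle between the x axis of foot and the x axis of vice, either way round below 0.2 rad and contact force between the fingers and foot below 0.1 N and value of joint lever below 0.15 rad), for 0.2 s.
3. the lever is held by the fingers and has passed the first click (contact force between the fingers and lever above 1 N and y of click_ball in the frame of click_ring below 0.0325 m and x of click_ball in the frame of click_ring above 0 m).
At the end, for the whole second after the job is handed in: Fingers hold the lever (over 1 N), its ball within 6.8 mm of the middle of the valley after ridge three, nearly still; the foot lies untouched on the bed, upright within 0.1 rad, lengthwise within 0.2 rad, within 15 mm of the middle, against the fixed jaw, pressed with over 1.5 N (x of foot in the frame of vice between -0.015 and 0.015 m and y of foot in the frame of vice between 0.133 and 0.146 m and z of foot in the frame of vice between 0.027 and 0.033 m and angle between foot's own z axis and vertical below 0.1 rad and angle between the x axis of foot and the x axis of vice, either way round below 0.2 rad and contact force between jaw and foot above 1.5 N and contact force between the fingers and foot below 0.1 N and contact force between the fingers and lever above 1 N and y of click_ball in the frame of click_ring between -0.0068 and 0.0068 m and x of click_ball in the frame of click_ring above 0.04 m and velocity of joint lever between -0.15 and 0.15 rad/s); the arm keeps its last pose, push and grip.
It fails at once if the lever goes over the fourth ridge (y of click_ball in the frame of click_ring below -0.0085 m and value of joint lever above 0.3 rad).
It fails at once if the foot is dropped or thrown (falls free faster than 0.5 m/s) (contact force between anything else and foot below 0.05 N and linear speed of foot above 0.5 m/s).
It fails at once if a bystander is knocked more than 30 mm (distance of any of spare_foot, wrench, screwdriver, jar, can from where it was at the start of the episode above 0.03 m).
It also fails if it takes over 56 s, if anything falls off the work surface, if the arm or the gripper's body presses on something with over 40 N, if the wrist force passes 120 N, or if a joint passes its speed limit or range.

## Working session

There is one attempt and no reset: what is moved stays moved. The work goes in short steps, Python scripts to look and compute and a tool call to move; the robot and the scene stay as the last step left them, time stands still between calls to the robot, and variables do not carry over. Pictures are saved under pics/ and viewed, at most 10 in all, crops included, and the job is handed in when it is done.

Besides the shell and the picture viewer there is one more tool, called after "Request:" as a command line: name --pt "numbers of a row" for each row, then --argument value for the rest. servo_tool: Moves the arm, as the interface text tells. Its arguments: {"type":"object","properties":{"plan":{"type":"array"}},"required":["plan"]}

```bash
mkdir -p pics; cat > h.py <<'E'
import numpy as np, cv2
from bench import arm, vision
from scipy.spatial.transform import Rotation as R
def grab(n):
    s=arm.read_state(); d=vision.get_image(n)
    if n=="wrist":
        T=np.eye(4);T[:3,:3]=R.from_quat(s["ee_rot"]).as_matrix();T[:3,3]=s["position"]
        d["c2w"]=T@np.array(d["mount"])
    else: d["c2w"]=np.linalg.inv(d["world_to_cam"])
    return d
def ray(d,uv):
    p=cv2.undistortPoints(np.array(uv,float).reshape(-1,1,2),np.array(d["K"]),np.array(d["D"])).reshape(-1,2)
    return np.c_[p,np.ones(len(p))]
def onplane(d,uv,z):
    r=ray(d,uv)@d["c2w"][:3,:3].T; o=d["c2w"][:3,3]
    return o+r*((z-o[2])/r[:,2])[:,None]
def cloud(d):
    v,u=np.mgrid[0:384,0:512]; z=d["z_map"].ravel()
    P=(ray(d,np.c_[u.ravel(),v.ravel()])*z[:,None])@d["c2w"][:3,:3].T+d["c2w"][:3,3]
    P[z<=0]=np.nan
    return P.reshape(384,512,3)
def save(n,d,crop=None):
    im=d["image"] if isinstance(d,dict) else d
    cv2.imwrite("pics/"+n,im[:,:,::-1])
E
python3 - <<'E'
from h import *
import pickle
D={n:grab(n) for n in("scene","side","wrist")}
pickle.dump(D,open("d0.pkl","wb"))
a=np.hstack([D["scene"]["image"],D["side"]["image"]])
cv2.imwrite("pics/a.png",cv2.resize(D["scene"]["image"],(800,600))[:,:,::-1])
cv2.imwrite("pics/b.png",cv2.resize(D["side"]["image"],(800,600))[:,:,::-1])
for n in D: print(n,D[n]["c2w"].round(2).tolist(),D[n]["K"][0][0])
print(arm.read_state())
E
```

```text
scene [[-0.25, 0.73, -0.63, 1121.67], [0.97, 0.2, -0.15, 222.87], [0.01, -0.65, -0.76, 856.94], [0.0, 0.0, 0.0, 1.0]] 384.24335380478857
side [[-0.87, -0.29, 0.4, 61.45], [-0.49, 0.54, -0.69, 804.0], [-0.01, -0.79, -0.61, 758.73], [0.0, 0.0, 0.0, 1.0]] 361.5882076877942
wrist [[-0.35, 0.9, 0.26, 153.95], [0.94, 0.34, 0.1, -610.01], [0.0, 0.28, -0.96, 373.82], [0.0, 0.0, 0.0, 1.0]] 269.2482822513695
{'clock': 0.15, 'joints': array([-9.50405131e-01,  3.85398294e-01,  6.95188594e-03, -3.23755826e-04,
       -1.19399206e+00, -2.58570908e-01]), 'joint_vel': array([ 8.22802579e-04, -2.35527394e-03,  4.72850464e-03,  9.45060206e-04,
        4.01607528e-05,  4.29792286e-04]), 'joint_efforts': array([-7.42761995e-05, -3.92677832e+01,  1.88582844e+01,  4.18857023e+00,
       -3.38571568e-03, -1.13580680e-05]), 'position': array([ 221.05705493, -584.09428334,  202.47076524]), 'ee_rot': array([-1.79866163e-01,  9.83690737e-01,  8.07069185e-04, -2.13167987e-04]), 'contact_force': array([-0.87469849, -0.6905189 ,  0.30505918]), 'wrist_torque': array([ 0.00209001, -0.02817068,  0.02945001]), 'grasp_force': 0.0, 'gripper_width': 85.23083256503004}
```

View pics/a.png

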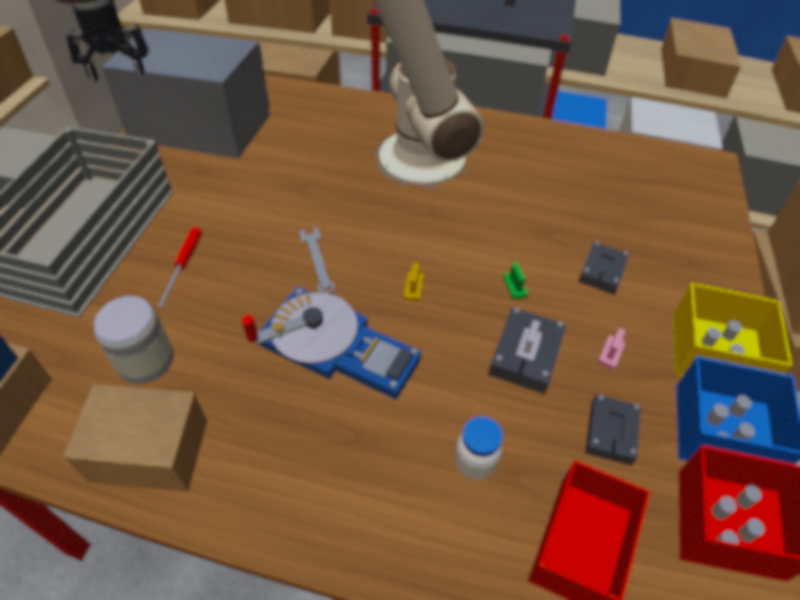

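View pics/b.png

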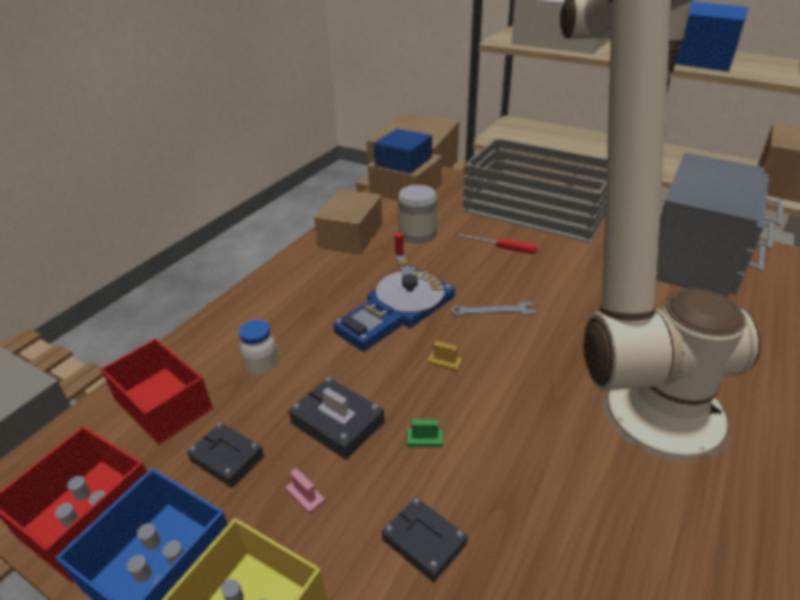

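The scene view (800x600) shows foot-shaped things: yellow (413,281), green (515,281), pink (613,347) and the aluminium one (530,340). The aluminium one is bare metal and sits in the largest mould block (528,348); the smaller blocks are at (605,266) and (613,428). The vice is at (340,340), with the red lever post at (249,328). Next I'll measure these and confirm with a crop.

```bash
python3 - <<'E'
from h import *
import pickle
D=pickle.load(open("d0.pkl","rb"))
s=D["scene"]; 
c1=cv2.resize(s["image"][185:260,300:400],(400,300),interpolation=3);c2=cv2.resize(s["image"][175:265,150:270],(400,300),interpolation=3)
cv2.imwrite("pics/c.png",np.hstack([c1,c2])[:,:,::-1])
for n in("scene","side"):
    d=D[n];P=cloud(d);h=cv2.cvtColor(d["image"],cv2.COLOR_RGB2HSV).astype(int);z=P[...,2]
    H,S,V=h[...,0],h[...,1],h[...,2]
    v,u=np.mgrid[0:384,0:512]
    box=(lambda a:(u>a[0])&(u<a[1])&(v>a[2])&(v<a[3]))
    red=((H<8)|(H>172))&(S>150)&(V>60)
    W=(P[...,0]>300)&(P[...,0]<900)&(P[...,1]>-550)&(P[...,1]<400)
    def rep(name,m):
        m=m&W
        k=P[m]; print(n,name,m.sum(),np.median(k,0).round(1) if len(k) else '',k.min(0).round() if len(k) else '',k.max(0).round() if len(k) else '')
    vb=box((145,270,180,255)) if n=="scene" else box((210,295,145,225))
    mb=box((310,365,190,255)) if n=="scene" else box((180,250,238,295))
    rep("red",red&vb); rep("blue",(H>100)&(H<125)&(S>150)&vb&(z>15))
    rep("disc",(S<50)&(V>120)&(z>28)&(z<45)&vb)
    rep("mould",(V<90)&mb&(z>28)&(z<42)); rep("rib",mb&(z>55)&(z<90))
    m=mb&W&(V<90)&(z>25)&(z<45)
    pts=P[m][:,:2].astype(np.float32)
    print("mould rect",cv2.minAreaRect(pts))
    m=vb&W&(H>100)&(H<125)&(S>150)&(z>15)
    print("blue rect",cv2.minAreaRect(P[m][:,:2].astype(np.float32)))
    m=mb&(z>68)&(z<90); print("rib rect",cv2.minAreaRect(P[m][:,:2].astype(np.float32)) if m.any() else 0)
E
```

```text
scene red 113 [ 631.5 -136.3  103.4] [ 541. -202.    1.] [ 635. -129.  119.]
scene blue 789 [612.3  30.1  30. ] [ 493. -142.   15.] [642. 125.  46.]
scene disc 1807 [570.5 -40.5  34.3] [ 479. -137.   28.] [632. 116.  45.]
scene mould 1084 [508.2 298.5  35.4] [429. 245.  28.] [568. 356.  42.]
scene rib 70 [502.2 299.8  70.6] [473. 294.  55.] [518. 307.  75.]
mould rect ((497.4217529296875, 300.7195129394531), (96.8698501586914, 130.44497680664062), 82.3328628540039)
blue rect ((571.8951416015625, -8.953384399414062), (258.5741271972656, 125.01717376708984), 76.60242462158203)
rib rect ((495.0190734863281, 300.4468078613281), (10.106651306152344, 44.939903259277344), 83.20628356933594)
side red 67 [ 617.6 -133.6   93.4] [ 609. -145.   65.] [ 630. -128.  116.]
side blue 414 [544.4  44.4  28.3] [ 472. -114.   15.] [627. 129.  45.]
side disc 786 [553.5 -40.2  34. ] [ 478. -137.   28.] [625. 119.  42.]
side mould 1141 [481.1 315.1  34.8] [421. 245.  28.] [563. 361.  42.]
side rib 113 [488.8 304.9  69. ] [469. 293.  55.] [514. 310.  73.]
mould rect ((492.3106994628906, 301.8633117675781), (101.8198471069336, 132.27919006347656), 82.13263702392578)
blue rect ((560.3719482421875, -2.721282958984375), (255.51266479492188, 124.7521743774414), 77.07244110107422)
rib rect ((491.62713623046875, 301.2969055175781), (12.97555160522461, 43.93917465209961), 80.83467102050781)
```

View pics/c.png

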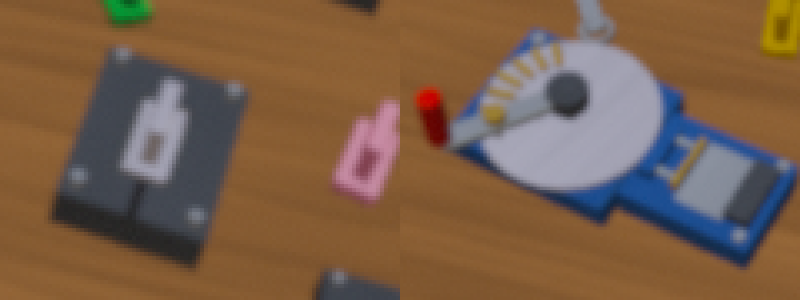

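The crop confirms it: the bare foot is in the largest block (left), and the vice with lever, ridges and bed is on the right. I'll fly over the vice to look with the wrist camera.

Request:
servo_tool --pt "0.09 0.165 0.03 0 0 -0.0226 1" --pt "0.09 0.165 0.03 0 0 -0.0226 1" --pt "0.09 0.165 0.03 0 0 -0.0226 1" --pt "0.09 0.165 0.03 0 0 -0.0226 1" --pt "0.09 0.165 0.03 0 0 -0.0226 1" --pt "0.09 0.165 0.03 0 0 -0.0226 1" --pt "0.09 0.165 0.03 0 0 -0.0226 1" --pt "0.09 0.165 0.03 0 0 -0.0226 1" --pt "0.09 0.165 0.03 0 0 -0.0226 1" --pt "0.09 0.165 0.03 0 0 -0.0226 1" --pt "0.09 0.165 0.03 0 0 -0.0226 1" --pt "0 0 0 0 0 0 1"

```text
clock: 1.65
position: [519.7, -37.1, 302.0]
ee_rot: [0.065, 0.998, 0.0, 0.0]
contact_force: [-0.7, -0.0, -0.2]
gripper_width: 85.4
grasp_force: 0.0
```

```bash
python3 - <<'E'
from h import *
import pickle
d=grab("wrist");pickle.dump(d,open("w1.pkl","wb"))
cv2.imwrite("pics/d.png",cv2.resize(d["image"],(800,600),interpolation=3)[:,:,::-1])
s=arm.read_state();print(s["clock"],s["position"],s["joints"],R.from_quat(s["ee_rot"]).as_matrix().round(3))
print(d["c2w"].round(2).tolist())
E
```

```text
1.7 [518.59917577 -38.51337057 301.76298631] [ 2.38034199e-01  1.48453678e-01 -7.08907606e-02 -2.85134738e-04
 -1.35250323e+00 -1.94123270e+00] [[-0.991  0.132 -0.001]
 [ 0.132  0.991  0.   ]
 [ 0.001 -0.    -1.   ]]
[[0.13, 0.95, 0.27, 448.52], [0.99, -0.13, -0.04, -28.7], [-0.0, 0.28, -0.96, 473.5], [0.0, 0.0, 0.0, 1.0]]
```

View pics/d.png

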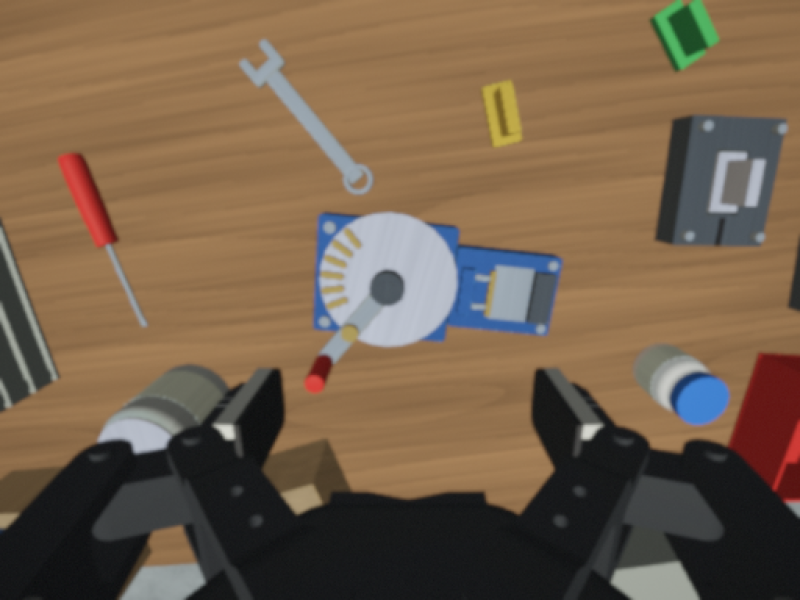

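The wrist view shows the disc at (388,280), the bed patch at (510,293), the moving jaw at (490,293), the fixed jaw at (541,298), the lever post top at (316,382), brass ridges from (350,238) to (338,300), and the foot in the mould at (735,183). Now the precise measurement.

```bash
cat > m.py <<'E'
from h import *
import pickle
def meas(d):
    P=cloud(d);h=cv2.cvtColor(d["image"],cv2.COLOR_RGB2HSV).astype(int);z=P[...,2]
    H,S,V=h[...,0],h[...,1],h[...,2]
    near=(abs(P[...,0]-550)<130)&(abs(P[...,1])<200)
    def blobs(m,amin=6):
        n,l,st,c=cv2.connectedComponentsWithStats((m&near).astype(np.uint8))
        return [(l==i) for i in range(1,n) if st[i,4]>=amin]
    for nm,m,amin in (("grey",(S<45)&(V>110)&(z>20)&(z<50),40),("brass",(H>12)&(H<30)&(S>80)&(V>100)&(z>25)&(z<60),6),("red",((H<6)|(H>174))&(S>150)&(z>50),10),("blue",(H>100)&(H<122)&(S>130)&(z>10)&(z<50),60),("dark",(V<90)&(S<80)&(z>30)&(z<80),20)):
        for b in blobs(m,amin):
            v,u=np.nonzero(b); zm=np.median(P[b][:,2]); zz={"grey":30,"blue":30}.get(nm,zm)
            Q=onplane(d,np.c_[u,v],zm)[:,:2].astype(np.float32)
            r=cv2.minAreaRect(Q);e=cv2.minEnclosingCircle(Q)
            print(nm,len(u),"px",u.mean().round(1),v.mean().round(1),"z",zm.round(1),"mean",Q.mean(0).round(1),"rect",np.round(r[0],1),np.round(r[1],1),round(r[2],1),"circ",np.round(e[0],1),round(e[1],1))
E
python3 - <<'E'
from m import *
d=pickle.load(open("w1.pkl","rb"));meas(d)
E
```

```text
grey 4780 px 251.2 176.7 z 34.8 mean [546.9 -57.7] rect [550.4 -63.1] [145.  146.3] 39.7 circ [552.  -62.8] 74.9
grey 796 px 326.5 187.8 z 31.3 mean [583.1  66.6] rect [580.9  58.9] [59.7 56.6] 75.8 circ [581.9  61.1] 37.1
brass 35 px 225.1 152.1 z 40.3 mean [499.1 -93.2] rect [499.  -93.3] [20.3  4.3] 28.1 circ [499.  -93.4] 10.1
brass 34 px 218.9 158.9 z 40.6 mean [ 508.7 -105.1] rect [ 508.9 -104.9] [20.4  4.2] 45.8 circ [ 508.9 -104.9] 10.2
brass 35 px 214.3 167.0 z 40.2 mean [ 520.8 -114.8] rect [ 520.9 -114.5] [20.   4.4] 60.0 circ [ 520.9 -114.5] 10.1
brass 34 px 212.1 175.7 z 40.3 mean [ 534.7 -121.1] rect [ 534.8 -121.2] [20.   4.6] 74.0 circ [ 535.2 -121.3] 10.0
brass 66 px 313.3 186.9 z 41.9 mean [575.4  42.6] rect [575.7  42.4] [ 4.2 45.2] 76.3 circ [575.8  42.9] 22.6
brass 31 px 212.5 184.9 z 40.4 mean [ 550.1 -123.3] rect [ 550.1 -123.2] [18.8  4.4] 89.7 circ [ 550.3 -123.2] 9.4
brass 30 px 215.1 193.5 z 41.1 mean [ 565.3 -121.4] rect [ 565.2 -121.2] [ 4.1 20.1] 14.7 circ [ 566.2 -120.9] 10.0
red 236 px 203.1 239.8 z 110.7 mean [ 614.7 -137.1] rect [ 613.6 -137.7] [17.8 39.1] 62.6 circ [ 613.5 -137.8] 19.6
red 10 px 473.5 291.6 z 396.3 mean [516.2  37. ] rect [516.3  37.1] [5.4 0.2] 43.3 circ [516.4  37. ] 2.7
red 15 px 497.3 316.0 z 407.9 mean [516.6  36. ] rect [516.5  36. ] [4.8 0.4] 38.2 circ [516.6  35.9] 2.4
blue 216 px 210.6 147.6 z 30.4 mean [ 490.  -117.2] rect [ 494.9 -124.1] [28.7 69.6] 46.6 circ [ 504.8 -113.7] 34.8
blue 1665 px 308.7 180.3 z 30.8 mean [566.7  37.5] rect [572.7  48.6] [138. 127.] 80.2 circ [570.2  37.9] 85.5
blue 93 px 203.9 196.7 z 31.0 mean [ 571.3 -143.8] rect [ 570.  -140.7] [12.1 48.8] 78.9 circ [ 569.  -145.9] 24.4
dark 32 px 250.3 175.9 z 65.2 mean [537.9 -56.9] rect [538.3 -57.7] [23.1  7.8] 62.2 circ [541.8 -59.5] 11.6
dark 80 px 341.3 188.1 z 41.4 mean [583.9  89.1] rect [585.6  88.3] [12.1 52.4] 65.2 circ [586.8  90.9] 26.2
```

Request:
servo_tool --pt "-0.0233 0.1615 -0.0486 0 0 0 1" --pt "-0.0233 0.1615 -0.0486 0 0 0 1" --pt "-0.0233 0.1615 -0.0486 0 0 0 1" --pt "-0.0233 0.1615 -0.0486 0 0 0 1" --pt "-0.0233 0.1615 -0.0486 0 0 0 1" --pt "-0.0233 0.1615 -0.0486 0 0 0 1" --pt "-0.0233 0.1615 -0.0486 0 0 0 1" --pt "0 0 0 0 0 0 1"

```text
clock: 2.7
position: [468.2, 299.8, 198.2]
ee_rot: [0.067, 0.998, -0.001, -0.001]
contact_force: [-0.0, -0.4, -0.3]
gripper_width: 85.3
grasp_force: 0.0
```

```bash
python3 - <<'E'
from h import *
import pickle
from scipy.optimize import least_squares
rp=np.array([[499.1,-93.2],[508.7,-105.1],[520.8,-114.8],[534.7,-121.1],[550.1,-123.3],[565.3,-121.4]])
f=least_squares(lambda p:np.hypot(*(rp-p[:2]).T)-p[2],[550,-63,60]);print("ringfit",f.x,np.abs(f.fun).max())
for c in (f.x[:2],np.array([550.5,-63.5])): print(np.arctan2(*(rp-c).T[::-1]).round(3))
d=grab("wrist");pickle.dump(d,open("w2.pkl","wb"))
P=cloud(d);z=P[...,2];near=(abs(P[...,0]-495)<90)&(abs(P[...,1]-301)<80)
hs=cv2.cvtColor(d["image"],cv2.COLOR_RGB2HSV)
print("zhist",np.histogram(z[near],bins=range(0,100,8)))
for nm,m in(("rib",near&(z>64)&(z<80)),("base",near&(z>25)&(z<64)&(hs[...,2]>130)&(hs[...,1]<60)),("mould",near&(z>28)&(z<42)),("yellow",)[:0] or ("pins",near&(z>41)&(z<52)&(hs[...,2]>110))):
    v,u=np.nonzero(m); 
    if len(u)==0: print(nm,0);continue
    zm=np.median(z[m]);Q=onplane(d,np.c_[u,v],zm)[:,:2].astype(np.float32)
    r=cv2.minAreaRect(Q);print(nm,len(u),"z",zm,"mean",Q.mean(0),"rect",r)
    C=P[m][:,:2];C=C[~np.isnan(C).any(1)]
    print("   cloud rect",cv2.minAreaRect(C.astype(np.float32)))
cv2.imwrite("pics/e.png",cv2.resize(d["image"],(800,600),interpolation=3)[:,:,::-1])
s=arm.read_state();print(s["clock"],s["position"],s["joints"])
E
```

```text
ringfit [551.21622127 -63.30974157  59.89601203] 0.28011842003321874
[-2.621 -2.365 -2.104 -1.849 -1.589 -1.333]
[-2.618 -2.359 -2.096 -1.839 -1.577 -1.321]
zhist (array([5177,   77,   70,  186, 6685,  223,   18,   11,  284,  103,    0,
          0]), array([ 0,  8, 16, 24, 32, 40, 48, 56, 64, 72, 80, 88, 96]))
rib 387 z 71.59924877323846 mean [489.7861  299.46713] rect ((490.4326171875, 299.1304626464844), (11.624905586242676, 43.825927734375), 82.78456115722656)
   cloud rect ((491.2811279296875, 299.0447082519531), (11.693296432495117, 43.43873596191406), 82.7564926147461)
base 896 z 35.945262567623075 mean [488.87256 299.81955] rect ((495.93731689453125, 299.2047424316406), (90.47059631347656, 121.28076171875), 82.32894897460938)
   cloud rect ((495.6208190917969, 299.1553039550781), (90.52568054199219, 122.92024993896484), 82.19180297851562)
mould 6756 z 35.7280203829971 mean [488.3997 299.7816] rect ((492.49664306640625, 299.308349609375), (100.18548583984375, 131.29183959960938), 82.08975982666016)
   cloud rect ((492.66705322265625, 299.3267517089844), (100.27769470214844, 130.30191040039062), 81.99808502197266)
pins 217 z 45.69711703253131 mean [487.75845 299.15808] rect ((492.34307861328125, 299.2610778808594), (86.6709976196289, 116.3665771484375), 82.32740783691406)
   cloud rect ((492.583251953125, 299.3265686035156), (86.72447204589844, 116.8550033569336), 82.19180297851562)
2.75 [468.76386153 298.73903968 199.15319147] [ 8.58950046e-01  2.71984096e-01 -1.68571289e-01 -6.18629789e-05
 -1.13291940e+00 -2.56425831e+00]
```

View pics/e.png

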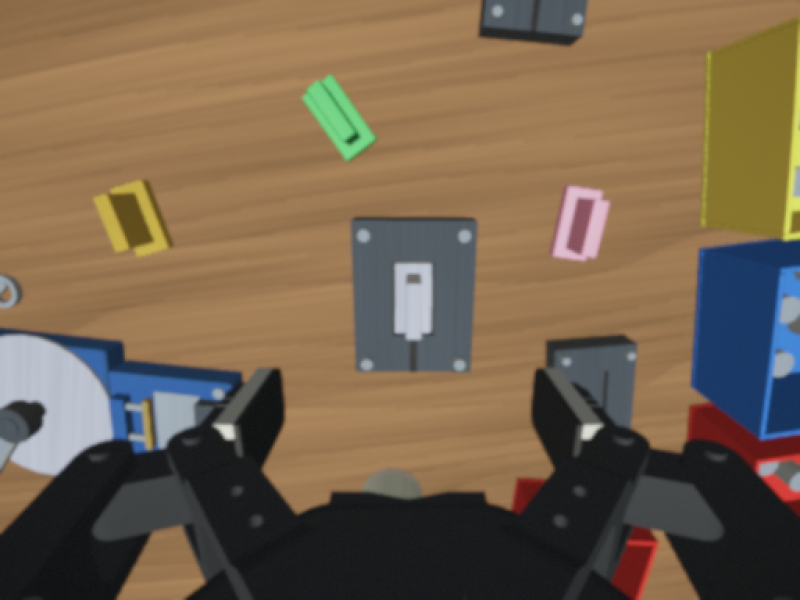

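The foot in the mould is at (413,300), with its rib centred at about (492,299.5), yaw -7.8° and top z 71.6. The tool yaw already matches, so I'll go down and close.

Request:
servo_tool --pt "0.077 0.001 -0.06 0 0 0 1" --pt "0 0 -0.12 0 0 0 1" --pt "0 0 -0.12 0 0 0 1" --pt "0 0 -0.12 0 0 0 1" --pt "0 0 -0.08 0 0 0 1" --pt "0 0 -0.027 0 0 0 1" --pt "0 0 0 0 0 0 1"

```text
clock: 3.62
position: [492.9, 298.6, 42.6]
ee_rot: [0.068, 0.998, 0.0, 0.0]
contact_force: [0.5, 0.2, 0.4]
gripper_width: 85.1
grasp_force: 0.0
```

Request:
servo_tool --pt "0 0 0 0 0 0 0" --pt "0 0 0 0 0 0 0" --pt "0 0 0 0 0 0 0" --pt "0 0 0 0 0 0 0" --pt "0 0 0 0 0 0 0" --pt "0 0 0 0 0 0 0" --pt "0 0 0 0 0 0 0" --pt "0 0 0 0 0 0 0"

```text
clock: 4.62
position: [492.6, 299.8, 42.5]
ee_rot: [0.068, 0.998, 0.0, 0.0]
contact_force: [-1.5, 2.1, 3.0]
gripper_width: 6.6
grasp_force: 59.4
```

Request:
servo_tool --pt "0 0 0.01 0 0 0 0" --pt "0 0 0.02 0 0 0 0" --pt "0 0 0.06 0 0 0 0" --pt "0 0 0.1 0 0 0 0" --pt "0 0 0.1 0 0 0 0" --pt "0 0 0.1 0 0 0 0" --pt "0 0 0 0 0 0 0"

```text
clock: 5.5
position: [493.6, 300.2, 161.7]
ee_rot: [0.068, 0.998, 0.002, 0.002]
contact_force: [-0.1, 0.0, -2.1]
gripper_width: 6.7
grasp_force: 58.9
```

```bash
python3 - <<'E'
from h import *
import pickle
s=arm.read_state();print(s["clock"],s["position"],s["contact_force"],s["gripper_width"],s["grasp_force"])
w=grab("wrist")["image"];a=grab("side");pickle.dump(a,open("s3.pkl","wb"))
c=cv2.resize(a["image"][200:300,160:293],(400,300),interpolation=3)
cv2.imwrite("pics/f.png",np.hstack([cv2.resize(w[190:384,130:390],(400,300)),c])[:,:,::-1])
E
```

```text
5.5 [493.56898453 300.21139911 161.66496919] [-0.14185452  0.0215567  -2.13648611] 6.739042251990713 58.870376497507095
```

View pics/f.png

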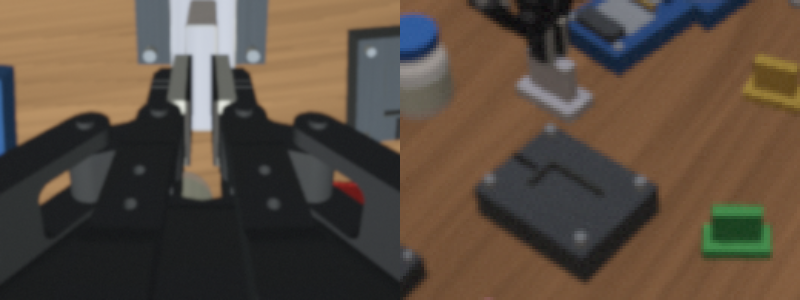

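The foot is held level (weight 2.1 N). I'll carry it to a hover over the bed.

Request:
servo_tool --pt "0.0497 -0.1292 -0.0161 0 0 -0.008 0" --pt "0.0497 -0.1292 -0.0161 0 0 -0.008 0" --pt "0.0497 -0.1292 -0.0161 0 0 -0.008 0" --pt "0.0497 -0.1292 -0.0161 0 0 -0.008 0" --pt "0.0497 -0.1292 -0.0161 0 0 -0.008 0" --pt "0.0497 -0.1292 -0.0161 0 0 -0.008 0" --pt "0 0 0 0 0 0 0" --pt "0 0 0 0 0 0 0"

```text
clock: 6.6
position: [581.0, 66.7, 128.8]
ee_rot: [0.116, 0.993, -0.0, -0.001]
contact_force: [-0.0, -0.4, -2.0]
gripper_width: 6.8
grasp_force: 59.1
```

```bash
python3 - <<'E'
from m import *
s=arm.read_state();print(s["clock"],s["position"],R.from_quat(s["ee_rot"]).as_matrix().round(3)[:,1])
d=grab("wrist");pickle.dump(d,open("w4.pkl","wb"));meas(d)
c=grab("scene");pickle.dump(c,open("s4.pkl","wb"))
cv2.imwrite("pics/g.png",np.hstack([cv2.resize(d["image"],(400,300)),cv2.resize(c["image"][165:270,160:300],(400,300),interpolation=3)])[:,:,::-1])
E
```

```text
6.6 [581.01527473  66.71977043 128.79347458] [ 0.23   0.973 -0.001]
grey 12157 px 140.4 180.6 z 34.9 mean [546.8 -53.5] rect [551.1 -64.3] [147.5 146.4] 73.2 circ [558.9 -59.5] 82.7
grey 98 px 63.0 138.1 z 34.9 mean [ 485.8 -114.7] rect [ 485.8 -114.7] [10.4 10.4] 66.0 circ [ 485.8 -114.7] 5.9
grey 54 px 302.6 153.7 z 33.9 mean [557.1 113.6] rect [557.2 113.8] [7.9 6.9] 32.7 circ [557.3 113.8] 4.2
grey 610 px 262.3 167.3 z 31.4 mean [561.7  71.5] rect [561.7  71.7] [43.6 14.9] 75.2 circ [562.6  71.6] 22.0
grey 91 px 228.4 173.9 z 40.0 mean [558.8  37.7] rect [557.7  37.4] [15.4 15.2] 71.5 circ [558.1  38.8] 9.8
grey 91 px 231.0 204.8 z 40.3 mean [590.4  31.9] rect [589.9  30.7] [18.2 23.8] 87.3 circ [589.9  34.5] 12.9
grey 57 px 299.7 220.4 z 33.8 mean [626.1  97.2] rect [626.2  97.2] [9.9 7.6] 13.3 circ [626.2  97.3] 5.2
grey 87 px 82.0 234.1 z 34.6 mean [ 587.3 -138.5] rect [ 587.6 -139. ] [11.8 12.9] 21.5 circ [ 588.4 -138.9] 7.7
brass 140 px 85.7 146.4 z 40.2 mean [499.5 -91.6] rect [499.9 -91.6] [22.9  6.1] 27.6 circ [499.7 -91.3] 11.6
brass 133 px 78.3 158.6 z 40.1 mean [ 508.9
[... 837 characters left out ...]
1.6 126. ] 79.9 circ [571.6  40.9] 89.1
blue 410 px 66.1 139.0 z 30.8 mean [ 487.3 -115.1] rect [ 486.6 -119.1] [24.8 53. ] 38.2 circ [ 496.2 -111.5] 26.5
blue 106 px 74.6 221.6 z 30.5 mean [ 572.7 -143.8] rect [ 570.  -145.3] [24.1 12.5] 10.0 circ [ 570.5 -145.2] 13.1
blue 87 px 289.2 221.6 z 30.7 mean [626.2  86.1] rect [626.2  86.5] [12.   8.1] 76.6 circ [626.8  86.4] 6.9
dark 40 px 294.5 163.5 z 41.4 mean [563.4 103.2] rect [563.4 103.3] [18.5  1. ] 76.7 circ [563.4 103.3] 9.3
dark 297 px 132.9 188.3 z 60.6 mean [547.6 -49.3] rect [548.3 -50.9] [31.9 18.6] 13.3 circ [549.8 -57.4] 16.1
dark 32 px 124.6 195.2 z 66.6 mean [551. -56.] rect [551.1 -56.2] [14.2  4. ] 5.8 circ [551.3 -58.2] 7.1
```

View pics/g.png

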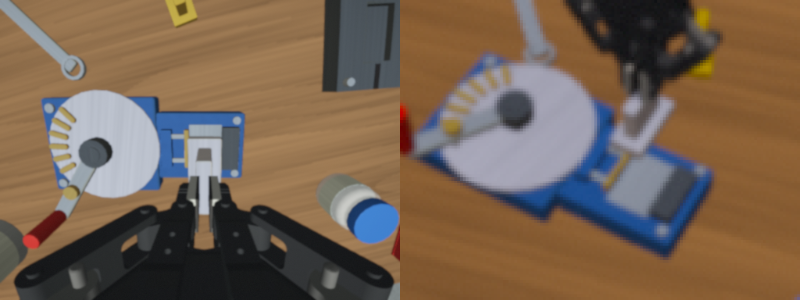

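The pictures show the foot gripped above the bed patch (wrist half (205,150), scene half (645,115)), with the jaws at (186,145) and (230,148). The alignment is good, so I'll lower it.

Request:
servo_tool --pt "0.003 0.003 -0.1 0 0 0 0" --pt "0 0 -0.1 0 0 0 0" --pt "0 0 -0.04 0 0 0 0" --pt "0 0 -0.01 0 0 0 0" --pt "0 0 -0.01 0 0 0 0" --pt "0 0 0 0 0 0 0" --pt "0 0 0 0 0 0 0"

```text
clock: 7.58
position: [583.2, 67.9, 52.9]
ee_rot: [0.115, 0.993, 0.0, 0.001]
contact_force: [-0.3, 0.6, -0.4]
gripper_width: 6.8
grasp_force: 59.1
```

Request:
servo_tool --pt "0 0 -0.004 0 0 0 0" --pt "0 0 0 0 0 0 0" --pt "0 0 0 0 0 0 0"

```text
clock: 7.95
position: [582.8, 67.8, 51.0]
ee_rot: [0.115, 0.993, 0.0, 0.0]
contact_force: [-0.8, 0.3, -2.1]
gripper_width: 6.3
grasp_force: 59.1
```

Request:
servo_tool --pt "0 0 -0.003 0 0 0 0" --pt "0 0 0 0 0 0 0" --pt "0 0 0 0 0 0 0"

```text
clock: 8.32
position: [582.8, 67.8, 50.0]
ee_rot: [0.115, 0.993, -0.0, -0.0]
contact_force: [0.2, -0.3, -1.0]
gripper_width: 6.5
grasp_force: 59.1
```

Request:
servo_tool --pt "0 0 -0.002 0 0 0 0" --pt "0 0 0 0 0 0 0" --pt "0 0 0 0 0 0 0"

```text
clock: 8.7
position: [582.9, 67.9, 49.7]
ee_rot: [0.115, 0.993, 0.0, 0.0]
contact_force: [-0.5, 0.6, 0.2]
gripper_width: 6.4
grasp_force: 60.1
```

Request:
servo_tool --pt "0 0 -0.002 0 0 0 0" --pt "0 0 0 0 0 0 0" --pt "0 0 0 0 0 0 0"

```text
clock: 9.07
position: [583.0, 68.1, 49.5]
ee_rot: [0.115, 0.993, 0.0, 0.0]
contact_force: [-2.1, 1.9, 6.1]
gripper_width: 6.6
grasp_force: 62.7
```

Request:
servo_tool --pt "0 0 0 0 0 0 0" --pt "0 0 0 0 0 0 0"

```text
clock: 9.32
position: [583.1, 68.1, 49.5]
ee_rot: [0.115, 0.993, 0.0, 0.0]
contact_force: [-2.6, 1.9, 5.1]
gripper_width: 6.8
grasp_force: 62.9
```

Request:
servo_tool --pt "0 0 0 0 0 0 0.5" --pt "0 0 0 0 0 0 0.5" --pt "0 0 0 0 0 0 0.5" --pt "0 0 0 0 0 0 0.5" --pt "0 0 0.03 0 0 0 0.5" --pt "0 0 0.1 0 0 0 0.5" --pt "0 0 0.15 0 0 0 1" --pt "0 0 0.15 0 0 0 1"

```text
clock: 10.32
position: [582.7, 67.7, 179.8]
ee_rot: [0.115, 0.993, 0.0, 0.0]
contact_force: [0.8, -0.2, 0.4]
gripper_width: 76.9
grasp_force: 0.0
```

```bash
python3 - <<'E'
from m import *
s=arm.read_state();print(s["clock"],s["position"],s["contact_force"],s["gripper_width"],s["joints"])
for n in("wrist","scene","side"):
    d=grab(n);pickle.dump(d,open(n+"5.pkl","wb"));P=cloud(d);z=P[...,2]
    m=(z>64)&(z<84)&(np.hypot(P[...,0]-582,P[...,1]-68)<35)
    if m.sum()>5:
        v,u=np.nonzero(m);Q=onplane(d,np.c_[u,v],78)[:,:2].astype(np.float32)
        print(n,m.sum(),np.median(z[m]),cv2.minAreaRect(Q))
d=pickle.load(open("wrist5.pkl","rb"));c=pickle.load(open("scene5.pkl","rb"));meas(d)
cv2.imwrite("pics/h.png",np.hstack([cv2.resize(d["image"],(400,300)),cv2.resize(c["image"][165:270,160:300],(400,300),interpolation=3)])[:,:,::-1])
E
```

```text
10.325 [582.70991016  67.67907214 179.83459864] [ 0.80927622 -0.20372472  0.4228664 ] 76.94606328841478 [ 3.91643562e-01  3.37017935e-01 -1.25534838e-01  2.41764342e-04
 -1.10783931e+00 -2.19384229e+00]
wrist 509 78.62900562608229 ((581.0718994140625, 67.61396026611328), (11.765110969543457, 45.38462829589844), 76.68669128417969)
scene 104 77.62476620945074 ((588.9150390625, 70.31375885009766), (16.024951934814453, 51.25212097167969), 77.22842407226562)
side 75 75.13094350641893 ((576.9514770507812, 76.48310089111328), (23.03862762451172, 56.7060432434082), 73.57225036621094)
grey 9015 px 156.3 169.9 z 34.9 mean [547.3 -54.6] rect [551. -63.] [146.3 145.5] 35.8 circ [551.4 -64.5] 75.1
grey 64 px 91.4 132.6 z 34.8 mean [ 485.8 -114.9] rect [ 485.7 -114.7] [11.1  8.1] 76.0 circ [ 485.7 -114.7] 5.6
grey 1258 px 260.9 173.1 z 42.2 mean [578.   67.7] rect [580.7  64.6] [47.4 59.5] 77.7 circ [580.6  66.1] 33.8
grey 131 px 233.0 176.2 z 40.1 mean [574.4  34.6] rect [574.8  32.7] [15.2 38.9] 75.4 circ [575.4  34.1] 20.2
grey 41 px 292.6 202.8 z 34.0 mean [625.   97.1] rect [625.3  96.8] [ 6.
[... 920 characters left out ...]
circ [ 566.8 -119.6] 11.5
red 689 px 86.6 263.6 z 102.0 mean [ 618.  -133.8] rect [ 619.  -133.6] [18.2 61.5] 23.5 circ [ 619.7 -133.3] 31.0
blue 310 px 94.0 133.8 z 30.8 mean [ 487.6 -114.9] rect [ 486.9 -118.9] [24.5 53.4] 38.4 circ [ 496.3 -111.5] 26.7
blue 3674 px 237.1 167.6 z 30.9 mean [567.7  40.4] rect [574.5  48. ] [140.  125.6] 79.2 circ [572.7  40.8] 88.4
blue 90 px 98.9 204.4 z 30.8 mean [ 571.8 -143.6] rect [ 570.4 -141.4] [10.9 26.9] 76.9 circ [ 569.4 -145.7] 13.5
dark 31 px 288.3 154.5 z 42.4 mean [563.6 103.4] rect [563.7 103.7] [17.3  1.2] 76.8 circ [563.7 103.7] 8.7
dark 188 px 151.8 174.9 z 62.8 mean [547.5 -48.8] rect [548.7 -50. ] [30.6 16.5] 12.5 circ [550.  -55.8] 15.4
```

View pics/h.png

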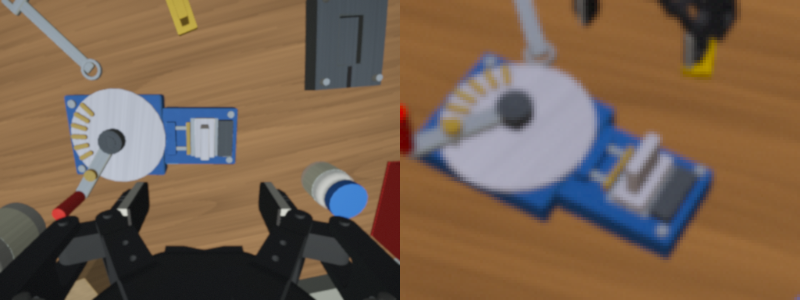

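The foot lies on the bed between the jaws (wrist half (203,138), centre (581,67.6), yaw matching the vice). Next I'll go over the lever post, turning so the fingers close along the arc.

Request:
servo_tool --pt "0.0093 -0.0495 0 0 0 0.0909 1" --pt "0.0093 -0.0495 0 0 0 0.0909 1" --pt "0.0093 -0.0495 0 0 0 0.0909 1" --pt "0.0093 -0.0495 0 0 0 0.0909 1" --pt "0.0093 -0.0495 0 0 0 0.0909 1" --pt "0.0093 -0.0495 0 0 0 0.0909 1" --pt "0.0093 -0.0495 0 0 0 0.0909 1" --pt "0.0093 -0.0495 0 0 0 0.0909 1" --pt "0.0093 -0.0495 0 0 0 0.0909 1" --pt "0.0093 -0.0495 0 0 0 0.0909 1" --pt "0.0093 -0.0495 0 0 0 0.0909 1" --pt "0.0093 -0.0495 0 0 0 0.0909 1" --pt "0.0093 -0.0495 0 0 0 0.0909 1" --pt "0.0093 -0.0495 0 0 0 0.0909 1" --pt "0 0 0 0 0 0 1" --pt "0 0 0 0 0 0 1"

```text
clock: 12.48
position: [621.4, -139.8, 177.2]
ee_rot: [0.915, -0.403, -0.001, 0.0]
contact_force: [-0.6, -0.7, -0.5]
gripper_width: 85.1
grasp_force: 0.0
```

```bash
python3 - <<'E'
from m import *
s=arm.read_state();print(s["clock"],s["position"],s["contact_force"],s["gripper_width"],s["joints"])
t=R.from_quat(s["ee_rot"]).as_matrix();print(np.degrees(np.arctan2(t[1,1],t[0,1])))
for n in("wrist","scene","side"):
    d=grab(n);pickle.dump(d,open(n+"6.pkl","wb"));P=cloud(d);z=P[...,2]
    h=cv2.cvtColor(d["image"],cv2.COLOR_RGB2HSV).astype(int)
    red=((h[...,0]<6)|(h[...,0]>174))&(h[...,1]>150)&(np.hypot(P[...,0]-622,P[...,1]+140)<40)
    for nm,m,zz in(("top",red&(z>109.5)&(z<120),114),("all",red&(z>60),0)):
        if m.sum()>4:
            v,u=np.nonzero(m); Q=(onplane(d,np.c_[u,v],zz) if zz else P[m])[:,:2].astype(np.float32)
            print(n,nm,m.sum(),np.percentile(z[m],[5,50,95]).round(1),Q.mean(0),cv2.minEnclosingCircle(Q))
    can=(z>112)&(z<130)&(np.hypot(P[...,0]-650,P[...,1]+260)<150)&~red
    if can.any(): print("can",np.nanmedian(P[can],0),np.nanpercentile(P[can],[2,98],axis=0))
meas(pickle.load(open("wrist6.pkl","rb")))
E
```

```text
12.475 [ 621.36403606 -139.77933768  177.24387833] [-0.60928682 -0.70799147 -0.49492507] 85.12642550132493 [ 3.22005300e-02  4.23444517e-01  1.81544220e-03 -2.97033278e-04
 -1.15045145e+00  7.08299405e-01]
-137.57941008537423
wrist top 323 [112.2 114.7 115.9] [ 623.73663 -142.35115] ((623.4423828125, -142.15826416015625), 9.67809009552002)
wrist all 467 [ 78.  114.2 115.7] [ 625.08356 -144.13194] ((623.575927734375, -142.03744506835938), 9.670553207397461)
can [ 654.95265943 -301.90251     120.60403919] [[ 632.55696098 -331.33347798  112.3452179 ]
 [ 685.51130068 -284.58609975  122.39573249]]
scene top 34 [110.9 114.1 116. ] [ 627.95416 -137.5544 ] ((627.9391479492188, -137.90255737304688), 10.015215873718262)
scene all 98 [ 70.8 101.4 339.4] [ 632.769  -137.2468] ((639.4779052734375, -142.6728515625), 20.858049392700195)
can [ 683.74761891 -324.90460861  120.11544997] [[ 639.76601677 -368.60582448  112.49898164]
 [ 724.34252181 -284.1739089   123.08027869]]
side top 13 [109.9 113.2 115.4] [ 619.47205 -135.72137] ((618.21826171875, -134.48638916015625), 10.682032585144043)
side all 6
[... 1571 characters left out ...]
.3 26.1] 42.3 circ [ 626.4 -145.7] 13.3
blue 762 px 299.8 211.9 z 30.7 mean [ 549.4 -137.8] rect [ 540.1 -128.6] [ 27.  129.7] 76.4 circ [ 539.2 -132.2] 64.9
blue 1577 px 202.8 276.7 z 31.1 mean [581.1  18.2] rect [578.3  15.3] [ 70.2 150.4] 46.5 circ [587.4  24.8] 78.3
blue 60 px 245.2 301.2 z 30.9 mean [512.8   8.6] rect [512.5   9.8] [21.5 10.2] 28.9 circ [514.5   6.2] 10.8
dark 41 px 249.9 254.0 z 64.5 mean [569.2 -66.5] rect [569.8 -66.7] [14.2  6.8] 82.2 circ [566.9 -66.3] 7.1
dark 42 px 267.4 253.9 z 64.4 mean [554.  -80.5] rect [555.2 -80.9] [17.  8.] 9.1 circ [554.6 -77. ] 8.5
dark 40 px 259.8 259.5 z 66.4 mean [556.4 -69.7] rect [556.6 -69.9] [15.9  5. ] 30.7 circ [555.7 -68.5] 7.9
```

Request:
servo_tool --pt "0.003 -0.003 -0.1 0 0 0 1" --pt "0 0 -0.1 0 0 0 1" --pt "0 0 -0.1 0 0 0 1" --pt "0 0 -0.035 0 0 0 1" --pt "0 0 0 0 0 0 1"

```text
clock: 13.25
position: [622.7, -140.8, 77.2]
ee_rot: [0.916, -0.402, -0.0, 0.0]
contact_force: [0.9, 0.5, 0.5]
gripper_width: 85.6
grasp_force: 0.0
```

Request:
servo_tool --pt "0 0 0 0 0 0 0" --pt "0 0 0 0 0 0 0" --pt "0 0 0 0 0 0 0" --pt "0 0 0 0 0 0 0" --pt "0 0 0 0 0 0 0" --pt "0 0 0 0 0 0 0" --pt "0 0 0 0 0 0 0"

```text
clock: 14.12
position: [623.9, -140.4, 78.3]
ee_rot: [0.916, -0.402, 0.001, -0.001]
contact_force: [0.6, 5.4, 5.7]
gripper_width: 16.4
grasp_force: 58.7
```

```bash
python3 - <<'E'
from h import *
s=arm.read_state()
for k in("clock","position","contact_force","wrist_torque","gripper_width","grasp_force","joints"): print(k,s[k])
piv=np.array([552.2,-63.3]); d=s["position"][:2]-piv; print(np.hypot(*d),np.degrees(np.arctan2(d[1],d[0])))
E
```

```text
clock 14.125
position [ 623.9369824  -140.37933571   78.29094256]
contact_force [0.57538143 5.38481762 5.72294041]
wrist_torque [ 1.61918364 -0.49687834  0.11147175]
gripper_width 16.424962975896676
grasp_force 58.71342658996582
joints [ 3.11028065e-02  5.13681302e-01 -1.16500496e-01 -3.25560922e-04
 -9.37743264e-01  7.12791541e-01]
105.29681209004808 -47.05597686549941
```

Gripped with the lever at rest. I'll work out the arc rows.

```bash
python3 - <<'E'
import numpy as np
a0=np.radians(-47.3);q=np.arange(0,1.31,.05)
p=105*np.c_[np.cos(a0-q),np.sin(a0-q)]
for i,r in enumerate(np.diff(p,axis=0)/300): print(round(q[i+1],2),r.round(4))
E
```

```text
0.05 [-0.0132 -0.0115]
0.1 [-0.0137 -0.0109]
0.15 [-0.0142 -0.0102]
0.2 [-0.0147 -0.0094]
0.25 [-0.0152 -0.0087]
0.3 [-0.0156 -0.0079]
0.35 [-0.016  -0.0071]
0.4 [-0.0163 -0.0063]
0.45 [-0.0166 -0.0055]
0.5 [-0.0169 -0.0047]
0.55 [-0.0171 -0.0038]
0.6 [-0.0172 -0.003 ]
0.65 [-0.0174 -0.0021]
0.7 [-0.0175 -0.0012]
0.75 [-0.0175 -0.0004]
0.8 [-0.0175  0.0005]
0.85 [-0.0174  0.0014]
0.9 [-0.0174  0.0023]
0.95 [-0.0172  0.0031]
1.0 [-0.017  0.004]
1.05 [-0.0168  0.0048]
1.1 [-0.0166  0.0057]
1.15 [-0.0163  0.0065]
1.2 [-0.0159  0.0073]
1.25 [-0.0155  0.0081]
1.3 [-0.0151  0.0088]
```

Request:
servo_tool --pt "-0.0132 -0.0115 0 0 0 -0.025 0" --pt "-0.0137 -0.0109 0 0 0 -0.025 0" --pt "0 0 0 0 0 0 0"

```text
clock: 14.5
position: [616.9, -146.3, 78.3]
ee_rot: [0.895, -0.447, 0.002, -0.002]
contact_force: [3.5, 7.0, 4.0]
gripper_width: 16.1
grasp_force: 58.6
```

Request:
servo_tool --pt "-0.0142 -0.0102 0 0 0 -0.025 0" --pt "-0.0147 -0.0094 0 0 0 -0.025 0" --pt "0 0 0 0 0 0 0"

```text
clock: 14.88
position: [608.4, -152.1, 78.3]
ee_rot: [0.871, -0.491, 0.002, -0.002]
contact_force: [5.0, 8.7, 2.7]
gripper_width: 16.4
grasp_force: 58.6
```

Request:
servo_tool --pt "-0.0152 -0.0087 0 0 0 -0.025 0" --pt "-0.0156 -0.0079 0 0 0 -0.025 0" --pt "0 0 0 0 0 0 0"

```text
clock: 15.25
position: [599.4, -157.1, 78.3]
ee_rot: [0.845, -0.534, 0.002, -0.002]
contact_force: [4.4, 8.1, 2.6]
gripper_width: 16.5
grasp_force: 58.6
```

Request:
servo_tool --pt "-0.016 -0.0071 0 0 0 -0.025 0" --pt "0 0 0 0 0 0 0"

```text
clock: 15.5
position: [594.8, -159.2, 78.3]
ee_rot: [0.832, -0.555, 0.002, -0.002]
contact_force: [4.5, 9.3, 2.5]
gripper_width: 16.3
grasp_force: 58.6
```

Request:
servo_tool --pt "-0.0163 -0.0063 0 0 0 -0.025 0" --pt "0 0 0 0 0 0 0"

```text
clock: 15.75
position: [590.1, -161.0, 78.3]
ee_rot: [0.818, -0.576, 0.002, -0.003]
contact_force: [4.9, 8.8, 1.9]
gripper_width: 16.6
grasp_force: 58.6
```

Request:
servo_tool --pt "-0.0166 -0.0055 0 0 0 -0.025 0" --pt "0 0 0 0 0 0 0"

```text
clock: 16.0
position: [586.8, -162.2, 78.4]
ee_rot: [0.803, -0.595, 0.004, -0.004]
contact_force: [8.6, 10.4, -0.1]
gripper_width: 16.6
grasp_force: 58.7
```

Request:
servo_tool --pt "-0.0169 -0.0047 0 0 0 -0.025 0" --pt "0 0 0 0 0 0 0"

```text
clock: 16.25
position: [581.1, -163.9, 78.4]
ee_rot: [0.788, -0.615, 0.003, -0.003]
contact_force: [6.8, 9.5, 0.8]
gripper_width: 16.3
grasp_force: 58.8
```

Request:
servo_tool --pt "-0.0171 -0.0038 0 0 0 -0.025 0" --pt "0 0 0 0 0 0 0"

```text
clock: 16.5
position: [574.8, -165.4, 78.3]
ee_rot: [0.772, -0.635, 0.002, -0.002]
contact_force: [4.7, 8.0, 3.6]
gripper_width: 16.3
grasp_force: 59.0
```

Request:
servo_tool --pt "-0.0172 -0.003 0 0 0 -0.025 0" --pt "0 0 0 0 0 0 0"

```text
clock: 16.75
position: [569.9, -166.3, 78.3]
ee_rot: [0.756, -0.654, 0.002, -0.003]
contact_force: [4.8, 8.4, 2.1]
gripper_width: 16.6
grasp_force: 58.9
```

Click 1 felt: the tangential push peaked at about q 0.47, then dropped. Continuing.

Request:
servo_tool --pt "-0.0174 -0.0021 0 0 0 -0.025 0" --pt "0 0 0 0 0 0 0"

```text
clock: 17.0
position: [565.4, -166.9, 78.3]
ee_rot: [0.74, -0.673, 0.003, -0.003]
contact_force: [6.4, 9.0, 0.8]
gripper_width: 16.1
grasp_force: 58.8
```

Request:
servo_tool --pt "-0.0175 -0.0012 0 0 0 -0.025 0" --pt "0 0 0 0 0 0 0"

```text
clock: 17.25
position: [561.7, -167.2, 78.4]
ee_rot: [0.723, -0.691, 0.004, -0.004]
contact_force: [8.8, 8.5, -1.5]
gripper_width: 16.4
grasp_force: 58.8
```

Request:
servo_tool --pt "-0.0175 -0.0004 0 0 0 -0.025 0" --pt "0 0 0 0 0 0 0"

```text
clock: 17.5
position: [556.6, -167.5, 78.4]
ee_rot: [-0.706, 0.709, -0.004, 0.004]
contact_force: [9.7, 7.1, -1.3]
gripper_width: 16.6
grasp_force: 58.9
```

Request:
servo_tool --pt "-0.0175 0.0005 0 0 0 -0.025 0" --pt "0 0 0 0 0 0 0"

```text
clock: 17.75
position: [550.1, -167.4, 78.3]
ee_rot: [-0.687, 0.726, -0.003, 0.004]
contact_force: [7.3, 7.0, 0.8]
gripper_width: 16.4
grasp_force: 59.1
```

Request:
servo_tool --pt "-0.0174 0.0014 0 0 0 -0.025 0" --pt "0 0 0 0 0 0 0"

```text
clock: 18.0
position: [544.0, -167.0, 78.3]
ee_rot: [-0.669, 0.743, -0.002, 0.003]
contact_force: [6.0, 7.5, 1.4]
gripper_width: 16.7
grasp_force: 59.3
```

Request:
servo_tool --pt "-0.0174 0.0023 0 0 0 -0.025 0" --pt "0 0 0 0 0 0 0"

```text
clock: 18.25
position: [540.0, -166.6, 78.3]
ee_rot: [-0.65, 0.76, -0.003, 0.004]
contact_force: [8.3, 7.2, -0.3]
gripper_width: 16.3
grasp_force: 59.0
```

Request:
servo_tool --pt "-0.0172 0.0031 0 0 0 -0.025 0" --pt "0 0 0 0 0 0 0"

```text
clock: 18.5
position: [535.5, -165.9, 78.3]
ee_rot: [-0.631, 0.776, -0.004, 0.004]
contact_force: [9.7, 5.0, -1.9]
gripper_width: 16.8
grasp_force: 58.8
```

Request:
servo_tool --pt "-0.0085 0.002 0 0 0 -0.0125 0" --pt "0 0 0 0 0 0 0"

```text
clock: 18.75
position: [534.3, -165.6, 78.4]
ee_rot: [-0.622, 0.783, -0.005, 0.005]
contact_force: [11.0, 4.2, -4.4]
gripper_width: 16.4
grasp_force: 58.8
```

Request:
servo_tool --pt "-0.0085 0.002 0 0 0 -0.0125 0" --pt "0 0 0 0 0 0 0"

```text
clock: 19.0
position: [531.9, -165.1, 78.4]
ee_rot: [-0.612, 0.791, -0.005, 0.005]
contact_force: [12.6, 3.4, -4.6]
gripper_width: 17.0
grasp_force: 58.8
```

Click 2 felt at about 0.77, and the third ridge's push is at its peak now. I'll take half steps.

Request:
servo_tool --pt "-0.0084 0.0024 0 0 0 -0.0125 0" --pt "0 0 0 0 0 0 0"

```text
clock: 19.25
position: [528.7, -164.4, 78.4]
ee_rot: [-0.602, 0.798, -0.004, 0.005]
contact_force: [10.9, 3.6, -2.7]
gripper_width: 16.6
grasp_force: 58.9
```

Request:
servo_tool --pt "-0.0084 0.0024 0 0 0 -0.0125 0" --pt "0 0 0 0 0 0 0"

```text
clock: 19.5
position: [525.6, -163.6, 78.4]
ee_rot: [-0.592, 0.806, -0.004, 0.005]
contact_force: [9.5, 4.9, -2.5]
gripper_width: 16.5
grasp_force: 59.1
```

Request:
servo_tool --pt "-0.0083 0.0028 0 0 0 -0.0125 0" --pt "0 0 0 0 0 0 0"

```text
clock: 19.75
position: [522.5, -162.7, 78.4]
ee_rot: [-0.582, 0.813, -0.003, 0.004]
contact_force: [9.7, 5.5, -1.0]
gripper_width: 16.3
grasp_force: 59.2
```

Request:
servo_tool --pt "-0.0083 0.0028 0 0 0 -0.0125 0" --pt "0 0 0 0 0 0 0"

```text
clock: 20.0
position: [519.5, -161.7, 78.3]
ee_rot: [-0.571, 0.821, -0.003, 0.004]
contact_force: [7.5, 6.4, -0.6]
gripper_width: 15.9
grasp_force: 59.3
```

```bash
cat > q.py <<'E'
from m import *
s=arm.read_state();print(s["clock"],s["position"],s["contact_force"],s["joint_vel"].round(3))
d=s["position"][:2]-[552.2,-63.3];print("q",-47.2/57.3-np.arctan2(d[1],d[0]))
d=grab("scene");pickle.dump(d,open("scene7.pkl","wb"));P=cloud(d)
w=grab("wrist");pickle.dump(w,open("wrist7.pkl","wb"))
cv2.imwrite("pics/i.png",np.hstack([cv2.resize(w["image"],(400,300)),cv2.resize(d["image"][165:270,150:290],(400,300),interpolation=3)])[:,:,::-1])
meas(w)
E
python3 q.py | grep -v blue
```

```text
20.0 [ 519.54027595 -161.6895383    78.34146933] [ 7.47735962  6.38466385 -0.61872709] [-0.001  0.001  0.001 -0.001 -0.004  0.007]
q 1.0675603809065282
grey 120 px 313.5 235.6 z 35.0 mean [ 486.2 -116.8] rect [ 486.2 -116.9] [10.8  9.6] 72.6 circ [ 485.8 -116.9] 5.9
grey 111 px 197.6 247.7 z 34.7 mean [ 586.5 -140.9] rect [ 586.4 -140.8] [11.4  9.6] 25.3 circ [ 586.7 -141.1] 5.9
grey 244 px 318.3 258.3 z 34.7 mean [488.7 -93.7] rect [489.4 -94.2] [15.3 35. ] 44.4 circ [488.3 -95.3] 18.4
grey 123 px 206.4 259.0 z 34.7 mean [ 583.7 -127.8] rect [ 583.  -128.1] [27.5  5.8] 32.3 circ [ 583.3 -128.6] 13.8
grey 397 px 245.3 291.8 z 34.7 mean [563.5 -83. ] rect [561.5 -89.6] [66.9 12.4] 68.1 circ [563.1 -90.2] 33.7
grey 154 px 278.0 294.2 z 34.8 mean [535.4 -70.1] rect [532.9 -74.6] [53.2  7.6] 71.1 circ [532.7 -74.5] 26.8
brass 37 px 313.4 256.9 z 39.8 mean [492.5 -99.8] rect [492.2 -99.7] [5.6 6.1] 29.0 circ [492.8 -99.4] 3.7
red 1518 px 260.8 231.1 z 113.4 mean [ 514.9 -170.1] rect [ 514.4 -170.5] [34.2 18. ] 68.6 circ [ 515.  -170.6] 17.2
dark 196 px 263.7 312.9 z 62.4 mean [547.3 -77.1] rect [547.2 -78.2] [13.  31.3] 72.6 circ [548.2 -75.1] 15.7
```

View pics/i.png

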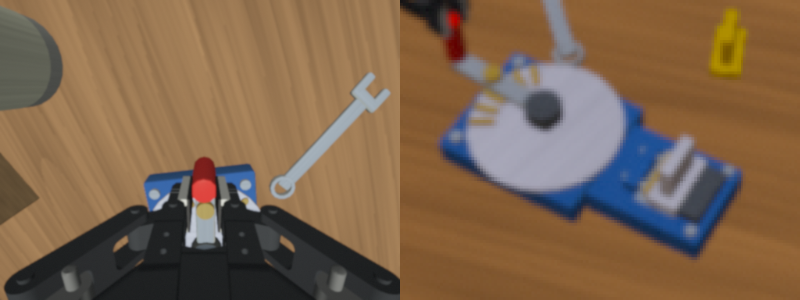

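The foot is nipped (scene half (680,165)), and the third click's force drop has been felt. I estimate about 0.08 rad more to mid-valley.

Request:
servo_tool --pt "-0.0082 0.0031 0 0 0 -0.0125 0" --pt "0 0 0 0 0 0 0" --pt "0 0 0 0 0 0 0"

```text
clock: 20.48
position: [517.2, -160.9, 78.3]
ee_rot: [-0.561, 0.828, -0.003, 0.004]
contact_force: [7.6, 5.9, -0.5]
gripper_width: 16.7
grasp_force: 59.3
```

Request:
servo_tool --pt "-0.0082 0.0034 0 0 0 -0.0125 0" --pt "0 0 0 0 0 0 0" --pt "0 0 0 0 0 0 0"

```text
clock: 20.85
position: [515.5, -160.1, 78.3]
ee_rot: [-0.551, 0.835, -0.003, 0.004]
contact_force: [9.3, 3.4, -2.4]
gripper_width: 16.6
grasp_force: 59.1
```

```bash
python3 - <<'E'
from h import *
import pickle
s=arm.read_state();print(s["clock"],s["position"],s["contact_force"],s["joint_vel"].round(3))
d=s["position"][:2]-[552.2,-63.3];print("tcp ang",np.arctan2(d[1],d[0]))
from scipy.optimize import least_squares
A=np.array([[499.2,-92],[508.9,-104],[521.1,-113.4],[535.4,-119.3],[550.6,-121.5],[565.9,-119.6]])
B=np.array([[501.9,-94.2],[511,-106.7],[523.2,-116],[537.3,-122.3],[552.6,-124.3],[567.9,-122.5]])
for rp in(A,B,(A+B)/2):
    f=least_squares(lambda p:np.hypot(*(rp-p[:2]).T)-p[2],[550,-63,60]);a=np.arctan2(*(rp-f.x[:2]).T[::-1]);print(f.x,a.round(3),a.mean())
E
```

```text
20.85 [ 515.46014832 -160.14582544   78.34635676] [ 9.3174955   3.44667413 -2.35349102] [ 0.    -0.002 -0.001 -0.    -0.001  0.   ]
tcp ang -1.9333877581760741
[551.32809225 -60.67091858  60.75528378] [-2.6   -2.346 -2.091 -1.836 -1.583 -1.328] -1.9641118680144578
[553.1227789  -65.71789751  58.65020699] [-2.634 -2.37  -2.108 -1.843 -1.58  -1.316] -1.9751728961923705
[552.22385414 -63.21371799  59.68335214] [-2.617 -2.358 -2.099 -1.84  -1.581 -1.322] -1.9696362952877484
```

The lever is within about 0.04 rad of mid-valley (tolerance 0.11), still, and the foot is nipped. Handing in.

```bash
python3 -c "
from bench import arm
print(arm.job_done())"
```

```text
the job is handed in; nothing more can be done
None
```

I set the foot on the vice bed, and the jaw nipped it. I handed in at about 21 s with the lever held on the third click, by my measurements about 0.04 rad from mid-valley (limit 0.11); no verdict came back.

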